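# Unstack the bench tooling onto its rests

## Robot

A 7-joint arm with a two-finger parallel gripper is mounted at the origin on a cart in front of the work surface, level with it; the furniture and walls round the work are solid. World frame = base frame: x ahead of the robot, y to its left, z up, the work surface at z = 0. Lengths are in m, angles in rad, forces in N, time in s.
With the tool pointing down it reaches from about 0.4 to 0.85 m from the base axis. Payload 4.5 kg.
Tool frame: the origin (TCP) lies midway between the tips of the shut fingers; the grasp point (between the pads) lies 19 mm behind it; z points along the fingers, x is the direction in which the jaws open and shut, and the axes are right-handed (so a half turn about z gives the same grasp; the last joint's range is limited). The gripper opens to 88 mm and grips with 3 to 60 N. Pads are 18 mm wide; open, the fingers measure 123 mm over their backs; the gripper's body (75 mm by 187 mm) begins 45 mm behind the grasp point.
Start: joints at [-1.137, 0.689, -0.195, 1.565, 0.157, 0.902, -0.215], TCP at [0.243, 0.576, 0.239] pointing down, gripper open.
Joint ranges: [-3.01, 3.01], [-0.46, 2.08], [-1.47, 1.51], [0.13, 2.56], [-1, 4.14], [0.04, 2.09], [-2.66, 2.66]. Speed limits (rad/s): [2.57, 2.57, 3.14, 3.14, 3.14, 3.14, 3.14].

## Interface

Orientations are given as a rotation vector (axis times angle).
In Python, from rig import sense, imaging, order gives the robot as it stands.
- The arm moves only by the tool step_arm, never from a script. Its argument "plan" is a list that holds one entry, the list of rows, each a list of 7 numbers: the shift along the tool's x, y, z each as a share of 15 cm, from -1 to 1, then the turn, a rotation vector about the tool's x, y, z each as a share of pi rad, from -1 to 1, then the closure, from -1 (fully open) to 1 (shut). In form: [[[tx, ty, tz, ax, ay, az, gripper], ...]]. A call has 1 to 8 rows; each row is the pose to reach, as a shift and turn from the pose measured when the call began, along the tool's axes at that moment, turning the shorter way round; what a row does not reach only later rows make up. A row lasts 1/8 s, in which the tool goes at most 62.5 mm and 10.7 degrees, less where a joint would pass 70% of its speed; a pose out of reach is approached as far as the arm can. A call with a number of a shift or a turn outside -1 to 1 is refused whole. A call with a gripper value outside its range is refused whole. The fingers move at their own pace and stop on an object; "squeeze" is the grip in N (left out, the last holds). Time passes only in rows, so rows that repeat a pose let the fingers close. It gives the time, the measured TCP pose, the force and the opening at its end, in the units of the state.
- sense(): the state, without advancing time (a new reading comes with each control period).
- imaging.grab_frame(name): name is "scene" or "top"; returns a dict with "pixels" (480x640x3 uint8, blue, green, red), "intrinsics" (3x3 intrinsics, pixels), "dist_coeffs" ([k1, k2, p1, p2, k3] as OpenCV has them; the pictures are not rectified), "position" and "rotation" of the camera in the world. Camera axes: x right, y up, looking along -z (the intrinsics and any distortion apply to the point x, -y, -z); pixel columns grow to the right and rows downward; lengths in m; the calibration is good to about 2 mm. A picture is of the moment at which its call begins. There is no depth.
- order.close_job(): hands the job in, once; it reports no verdict.
The state is a dict: "time_s": time; "q": joint angles; "joint_velocities": joint speeds; "effort": joint torques, N m; "eef_pos": TCP position; "ee_rot": TCP orientation; "contact_force": force on the tool from outside, world axes, zero at the start; "torque": the same for the moment, N m; "finger_gap": opening from 0.0 (shut) to 1.0 (fully open).
Only numpy, scipy, OpenCV 4.12 (cv2) and the standard library are available. Lean on these libraries where they do the work, as an engineer would, in place of code of your own. Each camera call takes 0.05 s, during which the arm holds its last target. There are 200 camera calls.

## Task

The bench tooling has been piled up: a dent barrel stands on one of two dies, and the dies stand on a long metal block. Take the pile apart and set each of the four pieces upright on the wooden rest whose dark inlay has its shape, centred on the inlay and the long block lined up with it. Set them down gently, without dropping or tipping any of them.

Things in the scene. Friction and masses are not known exactly. Their poses are not given: they have to be found in the camera images.
- barrel_center (a point): brown steel dent barrel standing on end: round, slightly barrel-shaped, 24 mm across at the waist, 26 mm tall, about 80 g; at the start it stands on top of one of the two dies (either one). The point is its centre, 13 mm above its foot; z is its axis, up
- hex_die_center (a point): six-sided steel die with a dark spot in the middle of its top: 42 mm across flats, 48.5 mm across corners, 28 mm tall, about 0.34 kg; at the start it stands on one end of the long block. The point is its centre, 14 mm above its underside; z up; its x axis is square to a pair of flats (other flats every 60 degrees)
- ring_die_center (a point): round steel ring die: 44 mm outside diameter, 14 mm bore, 28 mm tall, about 0.3 kg; at the start it stands on the other end of the long block, centres of the two dies about 68 mm apart. The point is its centre, 14 mm above its underside; z up
- block_center (a point): long aluminium bench block under the dies: 140 mm long (its y axis), 54 mm wide (its x axis), 22 mm tall, about 0.55 kg; it lies loose on the bench at the start, its two ends are alike. The point is its centre, 11 mm above its underside; z up
- barrel_rest_top (a point): fixed flat pale-wood rest 90 x 90 mm and 15 mm thick, with a dark flush inlay that is a small solid disc 25 mm across in the middle of its top; the point is the centre of its top face, z up
- hex_rest_top (a point): fixed flat pale-wood rest 90 x 90 mm and 15 mm thick, with a dark flush inlay in the shape of a hexagon, 44 mm across flats in the middle of its top; the point is the centre of its top face, z up, x square to a pair of the hexagon's sides
- ring_rest_top (a point): fixed flat pale-wood rest 90 x 90 mm and 15 mm thick, with a dark flush inlay in the shape of a ring, 46 mm outside with a pale 16 mm middle in the middle of its top; the point is the centre of its top face, z up
- block_rest_top (a point): fixed flat pale-wood rest 90 x 175 mm and 15 mm thick, with a dark flush inlay in the shape of a rectangle 56 x 142 mm in the middle of its top; the point is the centre of its top face, z up, its y axis along the rectangle's length
Mind the look-alikes: they are no part of the job. What is shaped like the part that bears hex_die_center but yellow is not meant.

How it is judged:
By the outcome, as a careful person would: the job done as asked, in the order asked, and still so for the second after the job is handed in, with the robot touching nothing.
It also fails if it takes over 120 s, if anything falls off the work surface, if the arm or the gripper's body presses on something with over 40 N, if the wrist force passes 120 N, or if a joint passes its speed limit or range.

## Working session

There is one attempt and no reset: what is moved stays moved. The work goes in short steps, Python scripts to look and compute and a tool call to move; the robot and the scene stay as the last step left them, time stands still between calls to the robot, and variables do not carry over. Pictures are saved under pics/ and viewed, about 12 in all and at most 16, crops included, and the job is handed in when it is done.

Besides the shell and the picture viewer there is one more tool, called in YAML: its name, and indented under it one key for each argument. step_arm: Moves the arm, as the interface text tells. Its arguments: {"type":"object","properties":{"plan":{"type":"array","items":{"type":"array","items":{"type":"array","items":{"type":"number","minimum":-1,"maximum":1}}}},"squeeze":{"type":"number"}},"required":["plan"]}

```bash
mkdir -p pics; ls; python3 - <<'E'
from rig import sense, imaging
import cv2,numpy as np
s=sense();print(s)
for n in("scene","top"):
    f=imaging.grab_frame(n);cv2.imwrite(f"pics/{n}0.png",f["pixels"]);np.save(f"pics/{n}0.npy",f,allow_pickle=True)
    print(n,f["intrinsics"],f["dist_coeffs"],f["position"],f["rotation"])
E
```

```text
pics
{'time_s': 0.0, 'q': array([-1.13721177,  0.68997828, -0.19452346,  1.56634602,  0.15728804,
        0.90249479, -0.21509863]), 'joint_velocities': array([-0.00020675, -0.00103061,  0.0006059 ,  0.00101916,  0.00170652,
       -0.00047645, -0.00025027]), 'effort': array([ 7.20113912e-04, -5.27564800e+01, -1.26696814e+00, -1.53435785e+01,
       -5.27037133e-02,  6.48902016e-03,  1.68454603e-04]), 'eef_pos': array([0.24305375, 0.57511476, 0.2379133 ]), 'ee_rot': array([ 2.61730475e+00,  1.73560840e+00, -2.29437789e-03]), 'contact_force': array([ 0.21937389, -0.56261585, -0.69254821]), 'torque': array([-0.01007613, -0.03117944,  0.05094066]), 'finger_gap': 1.0015694673433801}
scene [[482.75576554   0.         327.76280182]
 [  0.         482.75576554 240.43949414]
 [  0.           0.           1.        ]] [-0.00173101  0.          0.          0.          0.        ] [0.15651273 0.45623524 0.64879724] [ 0.3486884  -1.00137811 -2.28884634]
top [[492.21762071   0.         310.06288372]
 [  0.         492.21762071 241.21784094]
 [  0.           0.           1.        ]] [0.04520073 0.         0.         0.         0.        ] [ 0.38484905 -0.02159389  0.92300458] [ 0.09671604 -0.13877048 -1.5466295 ]
```

View pics/scene0.png

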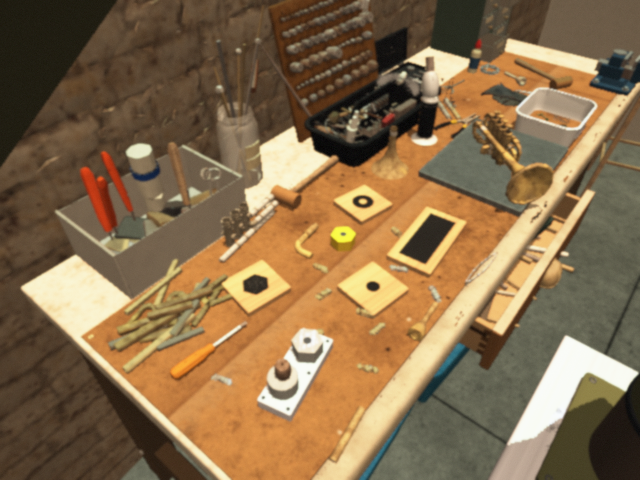

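View pics/top0.png

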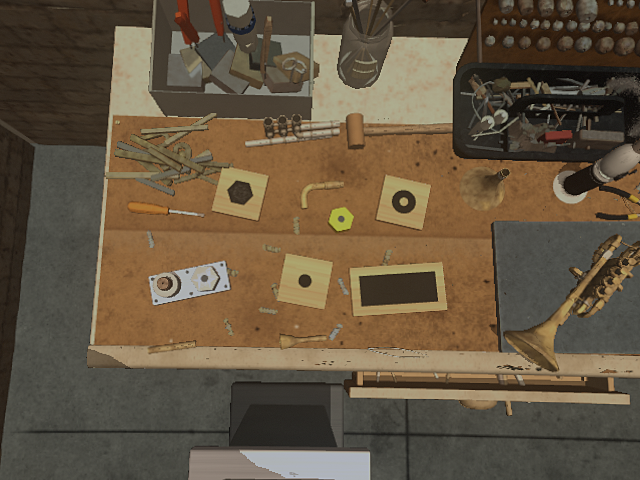

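The top view shows the barrel on the ring die at (165,284), the hex die at (206,278), and the block under both. The rests are hex (240,193), ring (403,202), barrel (305,281) and block (399,289). The hex-shaped candidates are the steel one at (206,278) and the yellow one at (341,219). The steel one on the block fits the description, and the yellow one is the look-alike.

```bash
cat > h.py <<'E'
import numpy as np,cv2
from scipy.spatial.transform import Rotation as R
from rig import sense, imaging
def ray(f,uv,z):
    uv=np.asarray(uv,float).reshape(-1,1,2)
    n=cv2.undistortPoints(uv,f["intrinsics"],np.array(f["dist_coeffs"])).reshape(-1,2)
    d=np.c_[n[:,0],-n[:,1],-np.ones(len(n))]@R.from_rotvec(f["rotation"]).as_matrix().T
    c=np.array(f["position"]);t=(z-c[2])/d[:,2]
    return (c+d*t[:,None])[:,:2]
def proj(f,P):
    p=(np.atleast_2d(P)-f["position"])@R.from_rotvec(f["rotation"]).as_matrix()
    p=p*[1,-1,-1]
    return cv2.projectPoints(p,np.zeros(3),np.zeros(3),f["intrinsics"],np.array(f["dist_coeffs"]))[0].reshape(-1,2)
def poly(f,c,z):
    "contour -> world area centroid, minAreaRect (mm)"
    w=ray(f,c.reshape(-1,2),z); m0=w.mean(0); q=((w-m0)*1000).astype(np.float32)
    m=cv2.moments(q.reshape(-1,1,2)); cen=m0+np.array([m["m10"],m["m01"]])/m["m00"]/1000
    r=cv2.minAreaRect(q)
    return cen,m0+np.array(r[0])/1000,r[1],r[2],abs(m["m00"]),w
def contour_at(mask,uv):
    cs,_=cv2.findContours(mask.astype(np.uint8),cv2.RETR_EXTERNAL,cv2.CHAIN_APPROX_NONE)
    return max((c for c in cs if cv2.pointPolygonTest(c,(float(uv[0]),float(uv[1])),True)>-6),key=cv2.contourArea,default=None)
def load(n): return np.load(f"pics/{n}.npy",allow_pickle=True).item()
def save(n,tag):
    f=imaging.grab_frame(n);np.save(f"pics/{n}{tag}.npy",f,allow_pickle=True);return f
E
python3 - <<'E'
from h import *
seeds={"hex":[(240,193),(255,284)],"ring":[(403,202),(362,202)],"bar":[(305,281),(373,286)],"blk":[(399,289),(428,239)]}
for i,n in enumerate(("top0","scene0")):
    f=load(n);g=cv2.cvtColor(f["pixels"],cv2.COLOR_BGR2GRAY)
    for k,s in seeds.items():
        c=contour_at(g<80,s[i])
        if c is None: print(n,k,None);continue
        cen,rc,wh,a,A,_=poly(f,c,.015);print(n,k,cen.round(4),rc.round(4),np.round(wh,1),round(a,1),round(A))
    x,y=(165,284) if i==0 else (295,365)
    b=f["pixels"][(230,190)[0] if i==0 else 310:330 if i==0 else 430, 130 if i==0 else 235:260 if i==0 else 355]
    cv2.imwrite(f"pics/pile_{n}.png",cv2.resize(b,None,fx=5,fy=5,interpolation=cv2.INTER_CUBIC))
a=cv2.imread("pics/pile_top0.png");b=cv2.imread("pics/pile_scene0.png")
h=max(a.shape[0],b.shape[0]);o=np.zeros((h,a.shape[1]+b.shape[1],3),np.uint8);o[:a.shape[0],:a.shape[1]]=a;o[:b.shape[0],a.shape[1]:]=b
o=cv2.resize(o,(800,int(800*h/o.shape[1])));cv2.imwrite("pics/pile.png",o);print(o.shape)
E
```

```text
top0 hex [0.6132 0.0894] [0.6131 0.0892] [46.6 42. ] 77.2 1428
top0 ring [ 0.6032 -0.2201] [ 0.603  -0.2205] [40.8 43.8] 1.4 1417
top0 bar [ 0.4494 -0.0358] [ 0.4493 -0.0359] [20.3 20.3] 1.2 356
top0 blk [ 0.4385 -0.2089] [ 0.4386 -0.2088] [ 55.1 140.8] 4.9 7385
scene0 hex [0.6124 0.0896] [0.6122 0.0905] [38.8 40.8] 44.1 1171
scene0 ring [ 0.6033 -0.2205] [ 0.6036 -0.221 ] [36.6 34.2] 39.0 997
scene0 bar [ 0.4489 -0.0369] [ 0.4488 -0.037 ] [17.5 18. ] 73.4 241
scene0 blk [ 0.4381 -0.2086] [ 0.4383 -0.2091] [ 51.  135.8] 5.1 6551
(384, 800, 3)
```

View pics/pile.png

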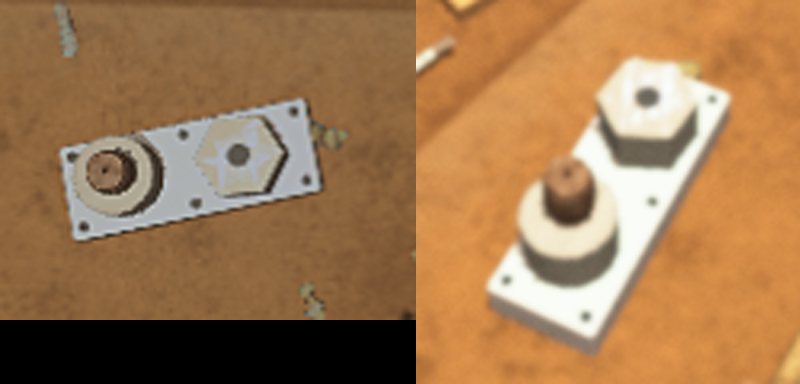

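The crop confirms it: the barrel (105,170 in crop) is on the round ring die, and the steel hex with its dark spot (238,155) is on the block's other end. The inlay positions from the two views agree within about 1 mm. Next I measure the pile.

```bash
python3 - <<'E'
from h import *
for n,box,ss in(("top0",(140,255,240,310),dict(hex=(204,278),bar=(163,284))),("scene0",(250,320,345,425),dict(hex=(307,342),bar=(283,366)))):
    f=load(n);im=f["pixels"];hsv=cv2.cvtColor(im,cv2.COLOR_BGR2HSV)
    # print sample pixels
    m=np.zeros(im.shape[:2],np.uint8);m[box[1]:box[3],box[0]:box[2]]=1
    H,S,V=cv2.split(hsv)
    for nm,mask,z,seed in(("block",(V>165)&(S<75)&(m>0),.022,None),("cream",(V>150)&(im[...,2].astype(int)-im[...,0]>12)&(S<85)&(m>0),.05,None),("white",(V>150)&(im[...,2].astype(int)-im[...,0]<=8)&(m>0),.022,None),("brown",(S>75)&(V<150)&(m>0),.076,None),("dark",(V<110)&(m>0),.05,None)):
        cs,_=cv2.findContours(mask.astype(np.uint8),cv2.RETR_EXTERNAL,cv2.CHAIN_APPROX_NONE)
        for c in cs:
            if cv2.contourArea(c)<12: continue
            cen,rc,wh,a,A,w=poly(f,c,z);(ec,er)=cv2.minEnclosingCircle(((w-cen)*1000).astype(np.float32))
            print(n,nm,c.reshape(-1,2).mean(0).round(),cen.round(4),rc.round(4),np.round(wh,1),round(a,1),round(A),(cen+np.array(ec)/1000).round(4),round(er,1))
f=load("top0");print(f["pixels"][[284,278,278,275,284,291],[163,197,204,183,152,185]]) 
E
```

```text
top0 block [184. 284.] [0.4417 0.1712] [0.441  0.1734] [ 52.6 137.6] 12.7 6287 [0.4414 0.1735] 72.3
top0 cream [165. 284.] [0.4353 0.2092] [0.4351 0.2093] [40.6 39.6] 3.5 1301 [0.4355 0.2091] 21.3
top0 cream [204. 279.] [0.4493 0.1446] [0.447  0.1413] [44.9 40.6] 36.0 464 [0.4474 0.1416] 22.9
top0 white [184. 284.] [0.4432 0.1565] [0.4412 0.1732] [ 52.2 137.5] 13.0 4821 [0.4416 0.1731] 72.8
top0 brown [189. 282.] [0.4391 0.1601] [0.4387 0.161 ] [ 92.2 169.7] 1.2 15265 [0.4387 0.161 ] 96.6
top0 dark [166. 284.] [0.437  0.2027] [0.4368 0.2069] [21.5 25.6] 71.9 164 [0.4379 0.2092] 13.4
top0 dark [204. 278.] [0.4476 0.1416] [0.4476 0.1416] [10.1  9.7] 46.8 80 [0.4476 0.1416] 5.6
top0 dark [176. 287.] [0.4307 0.1882] [0.432  0.1909] [18.  41.4] 79.0 149 [0.4335 0.1989] 20.7
top0 dark [214. 281.] [0.4434 0.1204] [0.4448 0.125 ] [17.9 41.9] 76.0 54 [0.4466 0.1322] 21.0
scene0 block [295. 372.] [0.4399 0.1713] [0.4435 0.1732] [ 62.7 145.7] 13.1 5662 [0.4397 0.1738] 74.6
scene0 cream [294. 371.] [0.4265 0.1853] [0.4306 0.1859] [ 60.9 140.1] 12.9 6686 [0.4254 0.1859] 72.0
scene0 white [292. 38
[... 158 characters left out ...]
[0.4368 0.1162] 13.1
scene0 white [312. 339.] [0.4552 0.1194] [0.4545 0.1185] [11.5 29.7] 23.5 130 [0.4579 0.12  ] 14.8
scene0 brown [283. 373.] [0.4245 0.2168] [0.425  0.2159] [20.8 19.2] 48.3 238 [0.4267 0.2146] 12.2
scene0 dark [277. 393.] [0.4217 0.2332] [0.4233 0.2337] [24.8  8.4] 17.9 111 [0.4237 0.2325] 12.7
scene0 dark [291. 391.] [0.4091 0.2175] [0.409  0.2176] [19.5  7.2] 77.8 65 [0.4097 0.2173] 10.1
scene0 dark [283. 374.] [0.4354 0.2072] [0.4363 0.2066] [18.4 15.5] 43.3 179 [0.4378 0.2048] 10.6
scene0 dark [307. 355.] [0.4293 0.162 ] [0.4316 0.1597] [41.2 20.5] 38.9 272 [0.4368 0.1533] 20.7
[[ 87 114 147]
 [153 166 172]
 [ 78  86  91]
 [179 177 173]
 [171 174 171]
 [177 176 173]]
```

```bash
python3 - <<'E'
from h import *
def hexang(w,c):
    d=w-c;t=np.arctan2(d[:,1],d[:,0]);r=np.hypot(*d.T);o=np.argsort(t);t,r=t[o],r[o]
    g=np.linspace(-np.pi,np.pi,720,endpoint=False);rr=np.interp(g,t,r,period=2*np.pi)
    h=np.mean(rr*np.exp(-6j*g));a=np.degrees(-np.angle(h)/6) # corner angle
    return (a+30)%60,abs(h)*2e3,rr.mean()*1e3
for n,s in(("top0",(240,193)),("scene0",(255,284))):
    f=load(n);g=cv2.cvtColor(f["pixels"],cv2.COLOR_BGR2GRAY)
    for th in(80,100,120):
        c=contour_at(g<th,s);cen,_,wh,_,A,w=poly(f,c,.015);print(n,"hexrest x angle",hexang(w,cen),np.round(wh,1),cen.round(4))
f=load("top0");U=4;x0,y0=140,255
im=cv2.resize(f["pixels"][y0:315,x0:240],None,fx=U,fy=U,interpolation=cv2.INTER_CUBIC)
up=lambda c:(c.reshape(-1,2)+.5)/U-.5+[x0,y0]
d=im[...,2].astype(int)-im[...,0]
for th in(0,3,6,9):
    m=((d>th)&(im.max(2)>130)).astype(np.uint8)
    yy,xx=np.mgrid[:m.shape[0],:m.shape[1]];m&=(np.hypot(xx-4*(204.3-x0),yy-4*(278.3-y0))<4*15)
    c=max(cv2.findContours(m,cv2.RETR_EXTERNAL,cv2.CHAIN_APPROX_NONE)[0],key=cv2.contourArea)
    c=cv2.convexHull(c);w=ray(f,up(c),.05);cen,rc,wh,a,A,_=poly(f,up(c),.05)
    print("hexdie",th,hexang(w,cen),cen.round(4),np.round(wh,1),round(a,1),round(A))
hsv=cv2.cvtColor(im,cv2.COLOR_BGR2HSV)
for th in(50,60,75,90):
    m=((hsv[...,1]>th)&(np.hypot(xx-4*(163.5-x0),yy-4*(284-y0))<4*9)).astype(np.uint8)
    c=max(cv2.findContours(m,cv2.RETR_EXTERNAL,cv2.CHAIN_APPROX_NONE)[0],key=cv2.contourArea)
    for z in(.063,.076):
        cen,rc,wh,a,A,_=poly(f,up(c),z);print("barrel top",th,z,cen.round(4),rc.round(4),np.round(wh,1),round(A),up(c).mean(0).round(1))
f2=load("scene0");print("scene barrel",ray(f2,[(283,373)],.063), ray(f2,[(283,366)],.076))
v=im.copy()
for P in[(.4476,.1416,.05),(.4353,.2092,.05)]:
    for t in np.arange(0,6.28,.1):
        p=(proj(f,[P[0]+.022*np.cos(t),P[1]+.022*np.sin(t),.05])[0]-[x0,y0]+.5)*U-.5
        cv2.circle(v,tuple(int(a) for a in p),1,(0,0,255),-1)
cv2.imwrite("pics/ov.png",cv2.resize(v,None,fx=2,fy=2))
E
```

```text
top0 hexrest x angle (np.float64(47.816150366331975), np.float64(1.2345512904637492), np.float64(21.319015747823524)) [46.6 42. ] [0.6132 0.0894]
top0 hexrest x angle (np.float64(49.307852937709264), np.float64(1.3302416902446026), np.float64(21.649123717090212)) [42.3 47.1] [0.6129 0.0895]
top0 hexrest x angle (np.float64(30.117301667686377), np.float64(19.228494320261944), np.float64(519.1919025620418)) [ 904.8 1252.4] [ 0.5797 -0.0789]
scene0 hexrest x angle (np.float64(50.261961098382926), np.float64(0.9111966631776846), np.float64(19.312289131126445)) [38.8 40.8] [0.6124 0.0896]
scene0 hexrest x angle (np.float64(48.86906227288876), np.float64(1.1587382425544452), np.float64(19.982669133636517)) [42.8 39.6] [0.6125 0.0897]
scene0 hexrest x angle (np.float64(49.57184703406148), np.float64(1.2472923000739424), np.float64(20.55659767045461)) [41.1 44. ] [0.6126 0.0895]
hexdie 0 (np.float64(1.8592161250108816), np.float64(0.07225594702164932), np.float64(24.65862566813372)) [0.4497 0.1412] [44. 50.] 68.9 1765
hexdie 3 (np.float64(3.419708426505437), np.float64(0.060265504210577296),
[... 376 characters left out ...]
[0.4364 0.2066] [0.4364 0.2067] [25.  26.3] 520 [164.2 283.1]
barrel top 50 0.076 [0.4356 0.2031] [0.4357 0.2032] [24.6 25.9] 504 [164.2 283.1]
barrel top 60 0.063 [0.4363 0.2066] [0.4364 0.2067] [24.2 26.3] 496 [164.3 283.2]
barrel top 60 0.076 [0.4355 0.2032] [0.4356 0.2032] [23.8 25.9] 481 [164.3 283.2]
barrel top 75 0.063 [0.4363 0.2066] [0.4364 0.2065] [22.8 26.2] 470 [164.3 283.3]
barrel top 75 0.076 [0.4355 0.2031] [0.4356 0.203 ] [22.4 25.8] 456 [164.3 283.3]
barrel top 90 0.063 [0.4363 0.2066] [0.4362 0.2063] [22.4 25.7] 447 [164.1 283.4]
barrel top 90 0.076 [0.4355 0.2032] [0.4354 0.2029] [22.  25.3] 434 [164.1 283.4]
scene barrel [[0.43106099 0.21016807]] [[0.432325   0.20764221]]
```

View pics/ov.png

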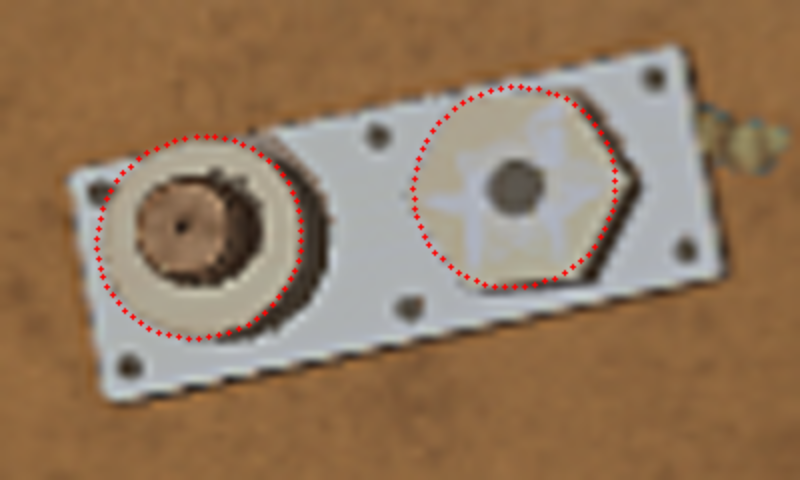

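The hex's flats face across the block, with its x axis about 6° from world x. The ring circle fits its rim. The barrel's top centre is at (182,227) in the crop. Next is a helper that works out row numbers.

```bash
cat > go.py <<'E'
import sys
from h import *
# args: x,y,z,yaw_deg ... prints rows from the present pose
s=sense();p=s["eef_pos"];M=R.from_rotvec(s["ee_rot"]).as_matrix()
x=M[:,0];print("t%.2f"%s["time_s"],"tcp",p.round(4),"yaw %.1f"%np.degrees(np.arctan2(x[1],x[0])),"tilt",M[:2,2].round(4),"gap %.1fmm"%(s["finger_gap"]*88),"F",s["contact_force"].round(1),"q7 %.2f"%s["q"][6])
for a in sys.argv[1:]:
    X,Y,Z,w=map(float,a.split(","));w=np.radians(w);c,n=np.cos(w),np.sin(w)
    T=np.array([[c,n,0],[n,-c,0],[0,0,-1]])
    d=M.T@(np.array([X,Y,Z])-p)/.15; r=R.from_matrix(M.T@T).as_rotvec()/np.pi
    print(a,"->",np.round(d,3).tolist(),np.round(r,3).tolist())
E
python3 - <<'E'
from h import *
print(ray(load("top0"),[(162.3,282.9)],.076),ray(load("scene0"),[(282.5,363.1)],.076))
print(proj(load("scene0"),[[.4476,.1416,.05],[.4353,.2092,.05]]), proj(load("scene0"),[[.435,.207,.076]]))
E
python3 go.py .34,.39,.21,40 .435,.207,.16,13
```

```text
[[0.43612108 0.20632079]] [[0.43595892 0.20470587]]
[[306.55546851 340.13906376]
 [281.79746673 375.93061757]] [[281.87583086 364.61276493]]
t0.10 tcp [0.2431 0.5752 0.238 ] yaw 67.1 tilt [-0.0005 -0.0016] gap 87.6mm F [ 0.1 -0.1  0.3] q7 -0.22
.34,.39,.21,40 -> [-0.885, 1.076, 0.188] [0.0, 0.001, 0.151]
.435,.207,.16,13 -> [-1.762, 2.134, 0.523] [0.0, 0.0, 0.301]
```

step_arm:
  plan:
    - [[-0.3,0.36,0.05,0,0,0.05,-1],[-0.6,0.72,0.1,0,0,0.1,-1],[-0.8,0.97,0.15,0,0,0.15,-1],[-0.8,0.97,0.15,0,0,0.15,-1]]
  squeeze: 20

```text
time_s: 0.6
eef_pos: [0.3331, 0.4019, 0.215]
ee_rot: [2.949, 1.061, -0.004]
contact_force: [-1.1, 1.2, -0.4]
finger_gap: 1.0
```

```bash
python3 go.py .38,.31,.18,20 .436,.206,.13,13
```

```text
t0.60 tcp [0.3331 0.4019 0.215 ] yaw 39.6 tilt [-0.0002 -0.0077] gap 88.0mm F [-1.1  1.2 -0.4] q7 -0.35
.38,.31,.18,20 -> [-0.148, 0.67, 0.238] [0.002, 0.001, 0.109]
.436,.206,.13,13 -> [-0.3, 1.44, 0.576] [0.002, 0.001, 0.148]
```

step_arm:
  plan:
    - [[-0.1,0.38,0.15,0,0,0.05,-1],[-0.18,0.75,0.3,0,0,0.1,-1],[-0.21,1,0.35,0,0,0.148,-1],[-0.21,1,0.35,0,0,0.148,-1]]

```text
time_s: 1.1
eef_pos: [0.4057, 0.2628, 0.1628]
ee_rot: [3.112, 0.344, -0.003]
contact_force: [0.1, 0.9, 0.5]
finger_gap: 1.003
```

```bash
python3 go.py .436,.206,.12,13 .436,.206,.054,13
```

```text
t1.10 tcp [0.4057 0.2628 0.1628] yaw 12.6 tilt [-0.0008 -0.0104] gap 88.2mm F [0.1 0.9 0.5] q7 -0.43
.436,.206,.12,13 -> [0.115, 0.411, 0.289] [0.003, 0.001, -0.002]
.436,.206,.054,13 -> [0.117, 0.407, 0.729] [0.003, 0.001, -0.002]
```

step_arm:
  plan:
    - [[0.115,0.41,0.29,0.003,0.001,0,-1],[0.115,0.41,0.29,0.003,0.001,0,-1],[0.115,0.41,0.29,0.003,0.001,0,-1],[0.117,0.408,0.5,0.003,0.001,0,-1],[0.117,0.407,0.65,0.003,0.001,0,-1],[0.117,0.407,0.7,0.003,0.001,0,-1],[0.117,0.407,0.715,0.003,0.001,0,-1]]

```text
time_s: 1.98
eef_pos: [0.4358, 0.2076, 0.0564]
ee_rot: [-3.122, -0.349, -0.001]
contact_force: [0.6, 0.4, 0.1]
finger_gap: 0.999
```

```bash
python3 go.py .436,.206,.055,13 .436,.206,.12,13
```

```text
t1.98 tcp [0.4358 0.2076 0.0564] yaw 12.7 tilt [0.0005 0.0006] gap 87.9mm F [0.6 0.4 0.1] q7 -0.33
.436,.206,.055,13 -> [-0.001, 0.01, 0.01] [-0.0, -0.0, -0.001]
.436,.206,.12,13 -> [-0.001, 0.01, -0.424] [-0.0, -0.0, -0.001]
```

step_arm:
  plan:
    - [[0,0.01,0.008,0,0,0,0],[0,0.01,0.008,0,0,0,0.3],[0,0.01,0.008,0,0,0,1],[0,0.01,0.008,0,0,0,1],[0,0.01,0.008,0,0,0,1],[0,0.01,0.008,0,0,0,1]]

```text
time_s: 2.72
eef_pos: [0.4362, 0.2061, 0.0552]
ee_rot: [-3.122, -0.348, -0.001]
contact_force: [0.4, 0.1, 0.1]
finger_gap: 0.342
```

```bash
python3 go.py .436,.206,.12,13
```

```text
t2.73 tcp [0.4362 0.2061 0.0552] yaw 12.7 tilt [0.0005 0.0006] gap 30.1mm F [0.4 0.1 0.1] q7 -0.33
.436,.206,.12,13 -> [-0.001, -0.0, -0.432] [-0.0, -0.0, -0.001]
```

Still closing, so I wait and then lift slowly.

step_arm:
  plan:
    - [[0,0,0,0,0,0,1],[0,0,0,0,0,0,1],[0,0,0,0,0,0,1],[0,0,-0.05,0,0,0,1],[0,0,-0.15,0,0,0,1],[0,0,-0.3,0,0,0,1],[0,0,-0.43,0,0,0,1],[0,0,-0.43,0,0,0,1]]

```text
time_s: 3.72
eef_pos: [0.4372, 0.2065, 0.1216]
ee_rot: [-3.12, -0.348, -0.007]
contact_force: [0.3, 0.1, -1.3]
finger_gap: 0.239
```

```bash
python3 go.py .449,.09,.12,0 .449,-.0363,.1,0; python3 - <<'E'
from h import *
f=save("scene","1");cv2.imwrite("pics/s1.png",f["pixels"][200:480,150:470].repeat(2,0).repeat(2,1))
E
```

```text
t3.73 tcp [0.4372 0.2065 0.1216] yaw 12.7 tilt [0.0039 0.0025] gap 21.0mm F [ 0.3  0.1 -1.3] q7 -0.33
.449,.09,.12,0 -> [-0.094, 0.775, 0.009] [-0.001, -0.001, 0.071]
.449,-.0363,.1,0 -> [-0.28, 1.597, 0.14] [-0.001, -0.001, 0.071]
```

View pics/s1.png

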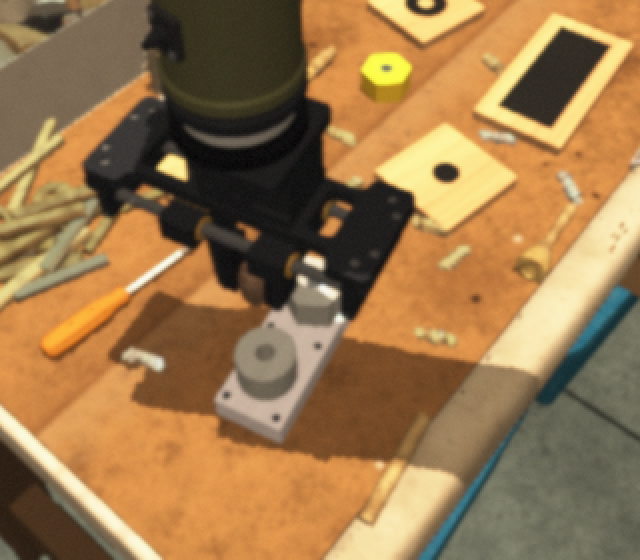

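The barrel is held between the fingers (250,285), and the ring and hex are undisturbed on the block. On to the barrel's rest.

step_arm:
  plan:
    - [[-0.04,0.25,0,0,0,0.025,1],[-0.08,0.55,0,0,0,0.05,1],[-0.12,0.85,0,0,0,0.07,1],[-0.13,0.97,0,0,0,0.07,1],[-0.13,0.97,0,0,0,0.07,1]]

```text
time_s: 4.4
eef_pos: [0.4493, 0.0585, 0.1199]
ee_rot: [-3.141, 0.002, -0.002]
contact_force: [-0.2, 1.3, -1.1]
finger_gap: 0.241
```

```bash
python3 go.py .449,-.0363,.1,0 .449,-.0363,.021,0
```

```text
t4.40 tcp [0.4493 0.0585 0.1199] yaw -0.1 tilt [0.0011 0.0007] gap 21.2mm F [-0.2  1.3 -1.1] q7 -0.24
.449,-.0363,.1,0 -> [-0.002, 0.632, 0.132] [-0.0, -0.0, -0.0]
.449,-.0363,.021,0 -> [-0.002, 0.632, 0.659] [-0.0, -0.0, -0.0]
```

step_arm:
  plan:
    - [[0,0.3,0.05,0,0,0,1],[0,0.55,0.13,0,0,0,1],[0,0.632,0.3,0,0,0,1],[0,0.632,0.45,0,0,0,1],[0,0.632,0.56,0,0,0,1],[0,0.632,0.62,0,0,0,1],[0,0.632,0.64,0,0,0,1],[0,0.632,0.64,0,0,0,1]]

```text
time_s: 5.4
eef_pos: [0.4517, -0.0349, 0.0249]
ee_rot: [-3.14, -0.002, 0.004]
contact_force: [0.4, 0.7, 0.0]
finger_gap: 0.244
```

```bash
python3 go.py .4493,-.0363,.0205,0; python3 - <<'E'
from h import *
f=save("scene","2");cv2.imwrite("pics/s2.png",cv2.resize(f["pixels"][220:360,280:460],None,fx=4,fy=4,interpolation=cv2.INTER_CUBIC))
E
```

```text
t5.40 tcp [ 0.4517 -0.0349  0.0249] yaw 0.1 tilt [-0.0025  0.002 ] gap 21.5mm F [0.4 0.7 0. ] q7 -0.78
.4493,-.0363,.0205,0 -> [-0.016, 0.009, 0.03] [-0.001, 0.001, 0.0]
```

View pics/s2.png

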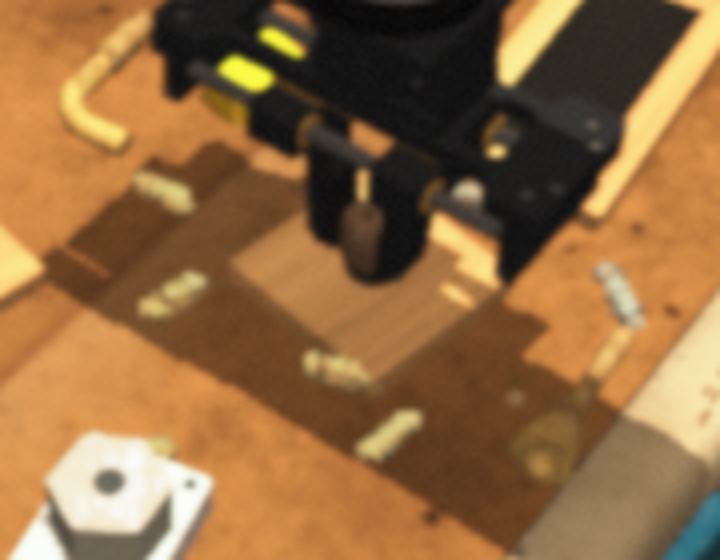

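The barrel is upright in the jaws over its rest. I lower it the last few mm slowly.

step_arm:
  plan:
    - [[-0.008,0.005,0.01,0,0,0,1],[-0.016,0.009,0.02,-0.001,0.001,0,1],[-0.016,0.009,0.026,-0.001,0.001,0,1],[-0.016,0.009,0.026,-0.001,0.001,0,1]]

```text
time_s: 5.95
eef_pos: [0.4491, -0.0353, 0.0209]
ee_rot: [3.141, 0.005, 0.001]
contact_force: [0.9, 0.3, -0.6]
finger_gap: 0.239
```

```bash
python3 go.py .449,-.0363,.0205,0
```

```text
t5.95 tcp [ 0.4491 -0.0353  0.0209] yaw 0.2 tilt [ 0.0004 -0.0005] gap 21.0mm F [ 0.9  0.3 -0.6] q7 -1.36
.449,-.0363,.0205,0 -> [-0.001, 0.006, 0.003] [0.0, -0.0, 0.001]
```

step_arm:
  plan:
    - [[0,0.006,0.006,0,0,0,1],[0,0.006,0.008,0,0,0,1],[0,0.006,0.008,0,0,0,0.4],[0,0.006,0.008,0,0,0,0.2],[0,0.006,0.008,0,0,0,0],[0,0.006,0.008,0,0,0,0]]

```text
time_s: 6.7
eef_pos: [0.4491, -0.0363, 0.0197]
ee_rot: [3.141, 0.005, 0.0]
contact_force: [-0.4, -0.1, -0.8]
finger_gap: 0.495
```

```bash
python3 go.py .449,-.0363,.12,0; python3 -c "
from rig import sense;print(sense()['q'].round(2))"
```

```text
t6.70 tcp [ 0.4491 -0.0363  0.0197] yaw 0.2 tilt [ 0.0003 -0.0006] gap 43.5mm F [-0.4 -0.1 -0.8] q7 -1.41
.449,-.0363,.12,0 -> [-0.001, 0.0, -0.669] [0.0, -0.0, 0.001]
[ 0.01  0.91 -0.06  2.22  1.39  0.05 -1.41]
```

step_arm:
  plan:
    - [[0,0,0,0,0,0,-0.4],[0,0,-0.1,0,0,0,-0.4],[0,0,-0.3,0,0,0,-0.4],[0,0,-0.55,0,0,0,-0.5],[0,-0.2,-0.75,0,0,0,-1],[0,-0.55,-0.75,0,0,0,-1],[0,-0.9,-0.75,0,0,0,-1],[0,-0.95,-0.75,0,0,0,-1]]

```text
time_s: 7.7
eef_pos: [0.4487, 0.1109, 0.1326]
ee_rot: [-3.139, -0.015, -0.003]
contact_force: [0.1, 0.8, 1.0]
finger_gap: 1.003
```

```bash
python3 go.py .4476,.1416,.11,6; python3 - <<'E'
from h import *
f=save("scene","3");t=save("top","3")
a=cv2.resize(f["pixels"][240:330,320:420],None,fx=4,fy=4,interpolation=cv2.INTER_CUBIC);b=cv2.resize(t["pixels"][240:330,260:360],None,fx=4,fy=4,interpolation=cv2.INTER_CUBIC)
cv2.imwrite("pics/b3.png",np.hstack([a,b]))
print(proj(f,[[.449,-.0363,.041],[.449,-.0363,.015]]),proj(t,[[.449,-.0363,.041],[.449,-.0363,.015]]))
E
```

```text
t7.70 tcp [0.4487 0.1109 0.1326] yaw 0.5 tilt [0.0019 0.0029] gap 88.3mm F [0.1 0.8 1. ] q7 -1.17
.4476,.1416,.11,6 -> [-0.006, -0.204, 0.151] [-0.001, -0.001, -0.03]
[[373.52353869 275.8335155 ]
 [372.52766572 285.96928624]] [[304.99786998 279.62254641]
 [304.7418244  280.64452071]]
```

View pics/b3.png

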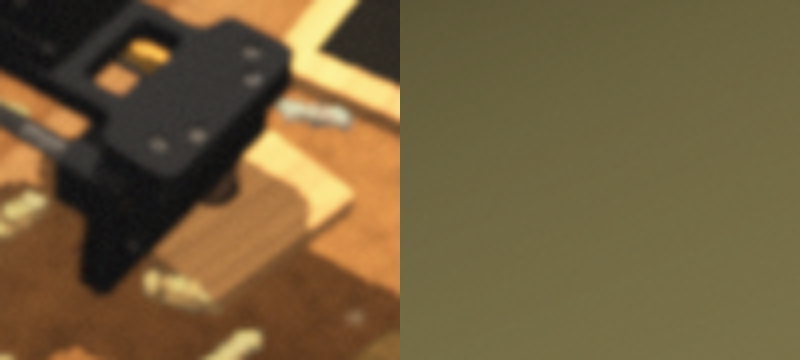

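The arm hides the barrel; I will check it later from a clear pose. Going for the hex now.

step_arm:
  plan:
    - [[0,-0.1,0.07,0,0,-0.015,-1],[-0.006,-0.2,0.15,-0.001,-0.001,-0.03,-1],[-0.006,-0.204,0.15,-0.001,-0.001,-0.03,-1],[-0.006,-0.204,0.15,-0.001,-0.001,-0.03,-1]]

```text
time_s: 8.3
eef_pos: [0.4473, 0.1354, 0.1095]
ee_rot: [3.132, 0.151, -0.006]
contact_force: [-0.4, -0.2, 0.5]
finger_gap: 1.0
```

```bash
python3 go.py .4477,.1413,.028,6
```

```text
t8.30 tcp [0.4473 0.1354 0.1095] yaw 5.5 tilt [-0.0035 -0.0061] gap 88.0mm F [-0.4 -0.2  0.5] q7 -1.19
.4477,.1413,.028,6 -> [0.009, -0.042, 0.543] [0.002, 0.001, -0.003]
```

step_arm:
  plan:
    - [[0.009,-0.042,0.05,0.002,0.001,-0.003,-1],[0.009,-0.042,0.2,0.002,0.001,-0.003,-1],[0.009,-0.042,0.4,0.002,0.001,-0.003,-1],[0.009,-0.042,0.5,0.002,0.001,-0.003,-1],[0.009,-0.042,0.535,0.002,0.001,-0.003,-1],[0.009,-0.042,0.54,0.002,0.001,-0.003,-1]]

```text
time_s: 9.05
eef_pos: [0.4478, 0.1412, 0.0285]
ee_rot: [-3.137, -0.166, 0.001]
contact_force: [0.1, 0.1, 0.3]
finger_gap: 1.001
```

```bash
python3 go.py .4477,.1413,.028,6 ;python3 -c "
from rig import sense;print(sense()['q'].round(2))"
```

```text
t9.05 tcp [0.4478 0.1412 0.0285] yaw 6.1 tilt [-0.001   0.0004] gap 88.1mm F [0.1 0.1 0.3] q7 -1.44
.4477,.1413,.028,6 -> [-0.0, -0.001, 0.003] [-0.0, 0.0, 0.0]
[-0.23  0.9  -0.29  2.16  1.15  0.25 -1.44]
```

step_arm:
  plan:
    - [[0,0,0,0,0,0,-0.3],[0,0,0,0,0,0,-0.1],[0,0,0,0,0,0,0.2],[0,0,0,0,0,0,1],[0,0,0,0,0,0,1],[0,0,0,0,0,0,1],[0,0,0,0,0,0,1]]
  squeeze: 12

```text
time_s: 9.93
eef_pos: [0.4476, 0.1411, 0.0285]
ee_rot: [-3.137, -0.166, 0.002]
contact_force: [-0.9, -0.5, 1.3]
finger_gap: 0.475
```

step_arm:
  plan:
    - [[0,0,0,0,0,0,1],[0,0,0,0,0,0,1],[0,0,-0.02,0,0,0,1],[0,0,-0.1,0,0,0,1],[0,0,-0.25,0,0,0,1],[0,0,-0.45,0,0,0,1],[0,0,-0.5,0,0,0,1],[0,0,-0.5,0,0,0,1]]
  squeeze: 30

```text
time_s: 10.92
eef_pos: [0.4478, 0.1408, 0.1034]
ee_rot: [-3.137, -0.166, 0.001]
contact_force: [0.0, -1.1, -4.3]
finger_gap: 0.478
```

```bash
python3 go.py .6128,.0895,.1,-11 .6128,.0895,.1,49 ;python3 - <<'E'
from h import *
f=save("scene","4");cv2.imwrite("pics/s4.png",f["pixels"][200:440,180:460].repeat(2,0).repeat(2,1))
E
```

```text
t10.93 tcp [0.4478 0.1408 0.1034] yaw 6.0 tilt [-0.0008  0.0002] gap 42.1mm F [ 0.  -1.1 -4.3] q7 -1.21
.6128,.0895,.1,-11 -> [1.058, 0.456, 0.022] [-0.0, 0.0, 0.095]
.6128,.0895,.1,49 -> [1.058, 0.456, 0.022] [-0.0, 0.0, -0.239]
```

View pics/s4.png

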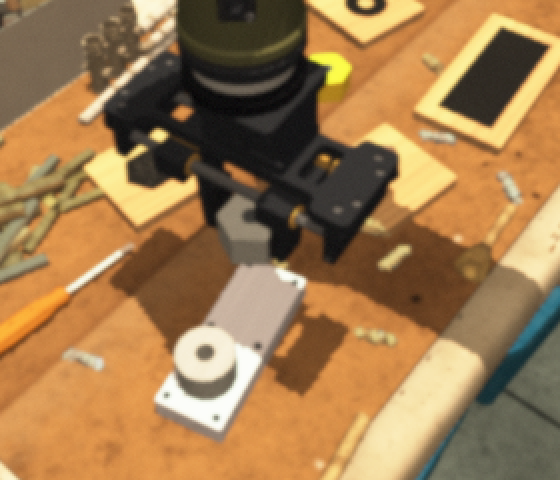

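The hex is held square across its flats (gap 42.1 mm) and clear of the block, and the ring is undisturbed. On to the hex rest at yaw −11°.

step_arm:
  plan:
    - [[0.25,0.11,0,0,0,0.025,1],[0.55,0.24,0,0,0,0.05,1],[0.85,0.37,0,0,0,0.08,1],[0.99,0.44,0,0,0,0.095,1],[1,0.456,0.02,0,0,0.095,1],[1,0.456,0.02,0,0,0.095,1]]

```text
time_s: 11.72
eef_pos: [0.6017, 0.0886, 0.0981]
ee_rot: [3.125, -0.299, -0.009]
contact_force: [-0.0, 0.7, -3.6]
finger_gap: 0.472
```

```bash
python3 go.py .6128,.0895,.1,-11 .6128,.0895,.024,-11 .6128,.0895,.0215,-11
```

```text
t11.72 tcp [0.6017 0.0886 0.0981] yaw -10.9 tilt [-0.0056 -0.0015] gap 41.6mm F [-0.   0.7 -3.6] q7 -1.03
.6128,.0895,.1,-11 -> [0.072, -0.02, -0.013] [0.001, 0.002, 0.0]
.6128,.0895,.024,-11 -> [0.074, -0.021, 0.494] [0.001, 0.002, 0.0]
.6128,.0895,.0215,-11 -> [0.074, -0.021, 0.51] [0.001, 0.002, 0.0]
```

step_arm:
  plan:
    - [[0.072,-0.02,0,0.001,0.002,0,1],[0.072,-0.02,0.1,0.001,0.002,0,1],[0.074,-0.021,0.25,0.001,0.002,0,1],[0.074,-0.021,0.38,0.001,0.002,0,1],[0.074,-0.021,0.46,0.001,0.002,0,1],[0.074,-0.021,0.485,0.001,0.002,0,1],[0.074,-0.021,0.49,0.001,0.002,0,1]]

```text
time_s: 12.6
eef_pos: [0.613, 0.0897, 0.0247]
ee_rot: [-3.126, 0.299, -0.002]
contact_force: [0.0, 0.2, -3.9]
finger_gap: 0.474
```

```bash
python3 go.py .6128,.0895,.0215,-11
```

```text
t12.60 tcp [0.613  0.0897 0.0247] yaw -10.9 tilt [0.0016 0.0007] gap 41.7mm F [ 0.   0.2 -3.9] q7 -1.09
.6128,.0895,.0215,-11 -> [-0.001, 0.001, 0.021] [-0.0, -0.0, 0.0]
```

step_arm:
  plan:
    - [[0,0,0.008,0,0,0,1],[0,0,0.016,0,0,0,1],[0,0,0.022,0,0,0,1],[0,0,0.022,0,0,0,1]]

```text
time_s: 13.1
eef_pos: [0.6132, 0.0897, 0.0217]
ee_rot: [-3.126, 0.299, -0.003]
contact_force: [0.2, -0.5, -1.5]
finger_gap: 0.474
```

It is touching down (load 3.9 → 1.5 N), so I release and rise.

step_arm:
  plan:
    - [[0,0,0.003,0,0,0,1],[0,0,0.003,0,0,0,0],[0,0,0.003,0,0,0,-0.4],[0,0,0.003,0,0,0,-0.8],[0,0,0.003,0,0,0,-1],[0,0,-0.05,0,0,0,-1],[0,0,-0.3,0,0,0,-1],[0,0,-0.6,0,0,0,-1]]

```text
time_s: 14.1
eef_pos: [0.6124, 0.0895, 0.1125]
ee_rot: [-3.127, 0.299, -0.001]
contact_force: [0.3, 1.0, 0.5]
finger_gap: 0.998
```

```bash
python3 go.py .54,.15,.13,3 .4353,.2092,.11,13
```

```text
t14.10 tcp [0.6124 0.0895 0.1125] yaw -10.9 tilt [0.0005 0.0005] gap 87.8mm F [0.3 1.  0.5] q7 -1.00
.54,.15,.13,3 -> [-0.551, -0.305, -0.117] [-0.0, -0.0, -0.077]
.4353,.2092,.11,13 -> [-1.311, -0.56, 0.016] [-0.0, -0.0, -0.133]
```

step_arm:
  plan:
    - [[-0.25,-0.1,-0.05,0,0,-0.03,-1],[-0.55,-0.24,-0.05,0,0,-0.06,-1],[-0.85,-0.36,-0.05,0,0,-0.1,-1],[-1,-0.43,-0.02,0,0,-0.133,-1],[-1,-0.5,-0.02,0,0,-0.133,-1]]

```text
time_s: 14.72
eef_pos: [0.478, 0.1923, 0.116]
ee_rot: [-3.121, -0.36, 0.001]
contact_force: [-0.1, 0.3, 0.5]
finger_gap: 1.0
```

```bash
python3 go.py .4355,.2092,.11,13 .4355,.2092,.028,13;python3 - <<'E'
from h import *
f=save("scene","5");t=save("top","5")
a=cv2.resize(f["pixels"][240:400,220:420],None,fx=2,fy=2);b=cv2.resize(t["pixels"][150:310,200:400],None,fx=2,fy=2)
cv2.imwrite("pics/s5.png",np.hstack([a,b]))
E
```

```text
t14.72 tcp [0.478  0.1923 0.116 ] yaw 13.2 tilt [-0.0004 -0.    ] gap 88.0mm F [-0.1  0.3  0.5] q7 -1.06
.4355,.2092,.11,13 -> [-0.25, -0.174, 0.04] [-0.0, 0.0, 0.001]
.4355,.2092,.028,13 -> [-0.25, -0.174, 0.587] [-0.0, 0.0, 0.001]
```

View pics/s5.png

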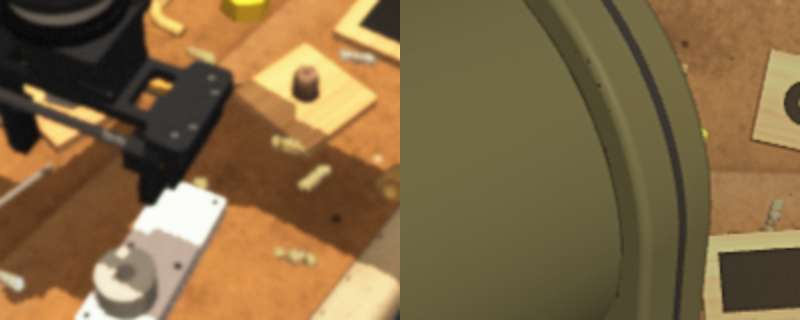

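The barrel stands upright on its rest (305,83 in crop). Now the ring.

step_arm:
  plan:
    - [[-0.15,-0.1,0.02,0,0,0,-1],[-0.25,-0.174,0.04,0,0,0,-1],[-0.25,-0.174,0.04,0,0,0,-1],[-0.25,-0.174,0.25,0,0,0,-1],[-0.25,-0.174,0.45,0,0,0,-1],[-0.25,-0.174,0.55,0,0,0,-1],[-0.25,-0.174,0.58,0,0,0,-1],[-0.25,-0.174,0.585,0,0,0,-1]]
  squeeze: 12

```text
time_s: 15.82
eef_pos: [0.4398, 0.21, 0.0283]
ee_rot: [-3.12, -0.352, -0.006]
contact_force: [0.1, -1.1, 0.1]
finger_gap: 0.997
```

```bash
python3 go.py .4355,.2092,.028,13
```

```text
t15.82 tcp [0.4398 0.21   0.0283] yaw 12.9 tilt [0.0038 0.0022] gap 87.7mm F [ 0.1 -1.1  0.1] q7 -1.42
.4355,.2092,.028,13 -> [-0.029, -0.002, 0.002] [-0.0, -0.001, -0.001]
```

step_arm:
  plan:
    - [[-0.029,-0.002,0,0,-0.001,0,-1],[-0.029,-0.002,0,0,-0.001,0,-0.3],[-0.029,-0.002,0,0,-0.001,0,-0.1],[-0.029,-0.002,0,0,-0.001,0,0.2],[-0.029,-0.002,0,0,-0.001,0,1],[-0.029,-0.002,0,0,-0.001,0,1],[-0.029,-0.002,0,0,-0.001,0,1],[-0.029,-0.002,0,0,-0.001,0,1]]

```text
time_s: 16.82
eef_pos: [0.4353, 0.2093, 0.0283]
ee_rot: [-3.12, -0.352, -0.001]
contact_force: [-0.3, -0.2, 1.1]
finger_gap: 0.495
```

step_arm:
  plan:
    - [[0,0,0,0,0,0,1],[0,0,0,0,0,0,1],[0,0,-0.02,0,0,0,1],[0,0,-0.1,0,0,0,1],[0,0,-0.25,0,0,0,1],[0,0,-0.45,0,0,0,1],[0,0,-0.55,0,0,0,1],[0,0,-0.55,0,0,0,1]]
  squeeze: 30

```text
time_s: 17.82
eef_pos: [0.4358, 0.2091, 0.1114]
ee_rot: [-3.12, -0.351, -0.003]
contact_force: [0.1, 0.0, -3.3]
finger_gap: 0.491
```

```bash
python3 go.py .53,.09,.12,-7 .6032,-.2203,.11,-20
```

```text
t17.82 tcp [0.4358 0.2091 0.1114] yaw 12.8 tilt [0.0018 0.0023] gap 43.2mm F [ 0.1  0.  -3.3] q7 -1.21
.53,.09,.12,-7 -> [0.436, 0.914, -0.058] [-0.001, -0.001, 0.11]
.6032,-.2203,.11,-20 -> [0.452, 3.039, 0.005] [-0.001, -0.001, 0.182]
```

step_arm:
  plan:
    - [[0.1,0.25,-0.05,0,0,0.03,1],[0.22,0.55,-0.05,0,0,0.06,1],[0.36,0.85,-0.05,0,0,0.09,1],[0.44,1,-0.05,0,0,0.11,1],[0.44,1,-0.05,0,0,0.11,1]]

```text
time_s: 18.45
eef_pos: [0.534, 0.0745, 0.1174]
ee_rot: [-3.135, 0.199, -0.001]
contact_force: [-0.3, -0.2, -3.2]
finger_gap: 0.491
```

```bash
python3 go.py .6032,-.2203,.11,-12
```

```text
t18.45 tcp [0.534  0.0745 0.1174] yaw -7.2 tilt [ 0.0007 -0.    ] gap 43.2mm F [-0.3 -0.2 -3.2] q7 -1.07
.6032,-.2203,.11,-12 -> [0.705, 1.891, 0.049] [-0.0, -0.0, 0.026]
```

step_arm:
  plan:
    - [[0.08,0.25,0,0,0,0.01,1],[0.2,0.55,0,0,0,0.02,1],[0.32,0.85,0,0,0,0.026,1],[0.38,1,0,0,0,0.026,1],[0.38,1,0,0,0,0.026,1]]

```text
time_s: 19.08
eef_pos: [0.5708, -0.0831, 0.1162]
ee_rot: [3.123, -0.33, -0.002]
contact_force: [-1.1, 0.4, -4.2]
finger_gap: 0.492
```

```bash
python3 go.py .6032,-.2203,.11,-12
```

```text
t19.07 tcp [ 0.5708 -0.0831  0.1162] yaw -12.1 tilt [-0.0013 -0.001 ] gap 43.3mm F [-1.1  0.4 -4.2] q7 -0.81
.6032,-.2203,.11,-12 -> [0.403, 0.849, 0.042] [0.0, 0.0, -0.0]
```

step_arm:
  plan:
    - [[0.12,0.25,0,0,0,0,1],[0.25,0.52,0,0,0,0,1],[0.36,0.76,0,0,0,0,1],[0.403,0.849,0.04,0,0,0,1],[0.403,0.849,0.04,0,0,0,1],[0.403,0.849,0.04,0,0,0,1],[0.403,0.849,0.2,0,0,0,1],[0.403,0.849,0.3,0,0,0,1]]

```text
time_s: 20.08
eef_pos: [0.6029, -0.218, 0.0707]
ee_rot: [3.125, -0.325, -0.004]
contact_force: [0.0, -0.5, -3.2]
finger_gap: 0.497
```

```bash
python3 go.py .6032,-.2203,.024,-12 .6032,-.2203,.0213,-12
```

```text
t20.07 tcp [ 0.6029 -0.218   0.0707] yaw -11.9 tilt [-0.0023  0.0002] gap 43.7mm F [ 0.  -0.5 -3.2] q7 -0.56
.6032,-.2203,.024,-12 -> [0.006, 0.014, 0.311] [0.0, 0.001, 0.001]
.6032,-.2203,.0213,-12 -> [0.006, 0.014, 0.329] [0.0, 0.001, 0.001]
```

step_arm:
  plan:
    - [[0.006,0.014,0.1,0,0.001,0,1],[0.006,0.014,0.2,0,0.001,0,1],[0.006,0.014,0.27,0,0.001,0,1],[0.006,0.014,0.3,0,0.001,0,1],[0.006,0.014,0.312,0,0.001,0,1],[0.006,0.014,0.322,0,0.001,0,1],[0.006,0.014,0.328,0,0.001,0,1],[0.006,0.014,0.328,0,0.001,0,1]]

```text
time_s: 21.08
eef_pos: [0.6034, -0.2203, 0.0217]
ee_rot: [3.124, -0.325, 0.002]
contact_force: [0.1, 0.6, -4.5]
finger_gap: 0.491
```

```bash
python3 go.py .6032,-.2203,.0213,-12
```

```text
t21.07 tcp [ 0.6034 -0.2203  0.0217] yaw -11.9 tilt [ 0.0011 -0.0005] gap 43.2mm F [ 0.1  0.6 -4.5] q7 -0.60
.6032,-.2203,.0213,-12 -> [-0.001, 0.0, 0.002] [0.0, -0.0, 0.001]
```

step_arm:
  plan:
    - [[0,0,0.004,0,0,0,1],[0,0,0.006,0,0,0,1],[0,0,0.008,0,0,0,1],[0,0,0.008,0,0,0,1]]

```text
time_s: 21.58
eef_pos: [0.6034, -0.2204, 0.0213]
ee_rot: [3.124, -0.325, 0.002]
contact_force: [-2.0, -0.6, 5.3]
finger_gap: 0.487
```

It is seated (upward 5 N), so I release and rise.

step_arm:
  plan:
    - [[0,0,0,0,0,0,0],[0,0,0,0,0,0,-0.4],[0,0,0,0,0,0,-0.8],[0,0,0,0,0,0,-1],[0,0,0,0,0,0,-1],[0,0,-0.05,0,0,0,-1],[0,0,-0.3,0,0,0,-1],[0,0,-0.65,0,0,0,-1]]

```text
time_s: 22.58
eef_pos: [0.6023, -0.2201, 0.1191]
ee_rot: [3.124, -0.325, -0.002]
contact_force: [0.2, 0.7, -0.9]
finger_gap: 1.002
```

```bash
python3 go.py .4412,.1733,.11,12.9;python3 - <<'E'
from h import *
f=save("scene","6");t=save("top","6")
im=f["pixels"];hsv=cv2.cvtColor(im,cv2.COLOR_BGR2HSV)
m=np.zeros(im.shape[:2],np.uint8);m[310:430,240:350]=1
for th in(50,65,80):
  c=max(cv2.findContours(((hsv[...,1]<th)&(hsv[...,2]>180)&(m>0)).astype(np.uint8),cv2.RETR_EXTERNAL,cv2.CHAIN_APPROX_NONE)[0],key=cv2.contourArea)
  cen,rc,wh,a,A,_=poly(f,c,.022);print("block scene",cen.round(4),rc.round(4),np.round(wh,1),round(a,1))
a=cv2.resize(f["pixels"][170:430,200:460],(400,400));b=cv2.resize(t["pixels"][150:330,130:330],(400,360));b=np.vstack([b,np.zeros((40,400,3),np.uint8)])
cv2.imwrite("pics/s6.png",np.hstack([a,b]))
E
```

```text
t22.57 tcp [ 0.6023 -0.2201  0.1191] yaw -11.9 tilt [-0.0012 -0.0003] gap 88.2mm F [ 0.2  0.7 -0.9] q7 -0.51
.4412,.1733,.11,12.9 -> [-1.591, -2.345, 0.062] [0.0, 0.0, -0.138]
block scene [0.4396 0.1744] [0.4396 0.1743] [ 54.8 140.7] 13.1
block scene [0.4398 0.1742] [0.4399 0.174 ] [ 55.2 141.4] 13.1
block scene [0.44  0.174] [0.4401 0.1739] [ 55.7 141.7] 13.1
```

View pics/s6.png

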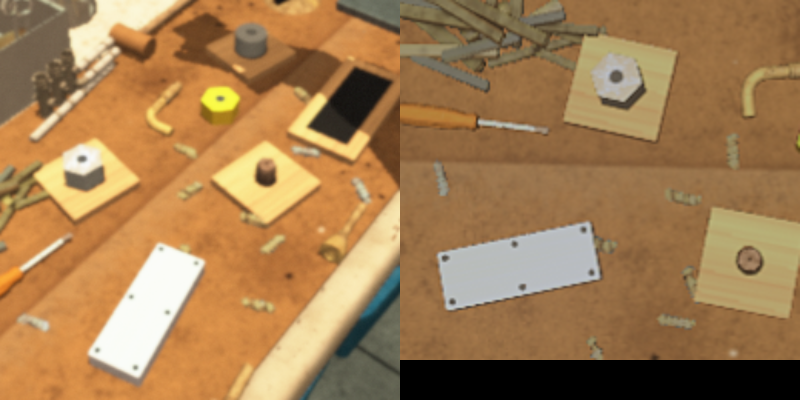

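Hex (82,165), barrel (265,172) and ring (250,45) all stand upright on their rests, and the block is now bare. I measure the block and the placed pieces.

```bash
python3 - <<'E'
from h import *
t=load("top6");f=load("scene6");hsv=cv2.cvtColor(t["pixels"],cv2.COLOR_BGR2HSV)
m=np.zeros(hsv.shape[:2],np.uint8);m[250:315,140:245]=1
for th in(40,60):
  c=max(cv2.findContours(((hsv[...,1]<th)&(hsv[...,2]>120)&(m>0)).astype(np.uint8),cv2.RETR_EXTERNAL,cv2.CHAIN_APPROX_NONE)[0],key=cv2.contourArea)
  cen,rc,wh,a,A,_=poly(t,c,.022);print("block top",cen.round(4),rc.round(4),np.round(wh,1),round(a,1))
def blob(fr,uv,half,fn,z,U=6):
    x0,y0=int(uv[0]-half),int(uv[1]-half)
    im=cv2.resize(fr["pixels"][y0:y0+2*half,x0:x0+2*half],None,fx=U,fy=U,interpolation=cv2.INTER_CUBIC)
    k=fn(im).astype(np.uint8);cs=cv2.findContours(k,cv2.RETR_EXTERNAL,cv2.CHAIN_APPROX_NONE)[0]
    mid=half*U;c=min((c for c in cs if cv2.contourArea(c)>80),key=lambda c:abs(cv2.pointPolygonTest(c,(float(mid),float(mid)),True)) if cv2.pointPolygonTest(c,(float(mid),float(mid)),False)<0 else 0)
    return poly(fr,(c.reshape(-1,2)+.5)/U-.5+[x0,y0],z)
gray=lambda im:cv2.cvtColor(im,cv2.COLOR_BGR2GRAY)
for nm,fr in(("top",t),("scene",f)):
    p=proj(fr,[.6128,.0895,.043])[0]
    r=blob(fr,p,5,lambda im:gray(im)<120,.043);print("hex spot",nm,r[0].round(4),np.round(r[2],1))
    p=proj(fr,[.449,-.0363,.04])[0]
    for th in(95,115):
        r=blob(fr,p,16,lambda im:gray(im)<th,.028);print("barrel silhouette@.028",nm,r[0].round(4),r[1].round(4),np.round(r[2],1))
b=lambda fr,P,h:cv2.resize(fr["pixels"][int(proj(fr,P)[0][1])-h:int(proj(fr,P)[0][1])+h,int(proj(fr,P)[0][0])-h:int(proj(fr,P)[0][0])+h],(390,390),interpolation=cv2.INTER_CUBIC)
cv2.imwrite("pics/z6.png",np.hstack([b(t,[.6128,.0895,.03],30),b(t,[.449,-.0363,.03],30)]))
E
python3 go.py .4408,.1735,.11,12.9
```

```text
block top [0.4413 0.1729] [0.4415 0.1733] [ 53.6 140. ] 12.9
block top [0.4414 0.1729] [0.4415 0.1734] [ 54.2 140.4] 12.9
hex spot top [0.6141 0.0902] [10.7 11.5]
barrel silhouette@.028 top [ 0.4461 -0.0351] [ 0.4487 -0.0346] [25.1 21.9]
barrel silhouette@.028 top [ 0.4514 -0.0357] [ 0.4514 -0.0357] [4.8 5.7]
hex spot scene [0.6137 0.09  ] [5.8 4.7]
barrel silhouette@.028 scene [ 0.4447 -0.0277] [ 0.4449 -0.0284] [21.7 25. ]
barrel silhouette@.028 scene [ 0.4452 -0.0284] [ 0.4454 -0.0295] [22.7 28.6]
t22.68 tcp [ 0.6074 -0.2201  0.1251] yaw -11.9 tilt [ 0.0122 -0.0023] gap 87.9mm F [1.1 1.1 0.7] q7 -0.51
.4408,.1735,.11,12.9 -> [-1.63, -2.338, 0.081] [0.001, -0.004, -0.138]
```

View pics/z6.png

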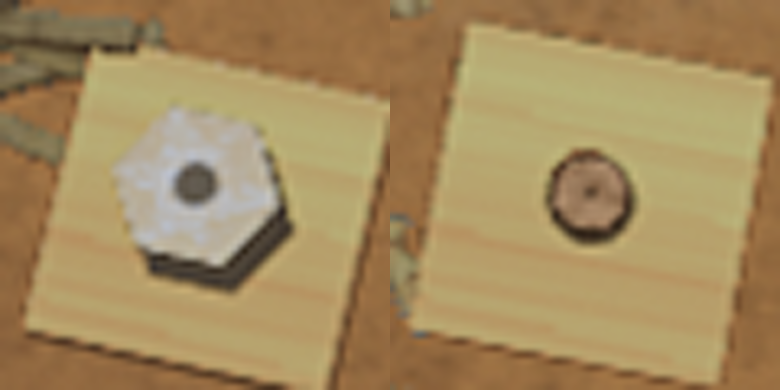

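The hex is within about 1.3 mm and the barrel within about 1.6 mm by the top view. The scene silhouette of the barrel disagrees, probably because of shadow, so I will recheck it at the end. Now the block.

step_arm:
  plan:
    - [[-0.17,-0.25,0,0,0,-0.03,-1],[-0.4,-0.55,0,0,0,-0.06,-1],[-0.6,-0.9,0,0,0,-0.1,-1],[-0.7,-1,0,0,0,-0.138,-1],[-0.7,-1,0,0,0,-0.138,-1]]

```text
time_s: 23.3
eef_pos: [0.5351, -0.0501, 0.1241]
ee_rot: [3.118, 0.358, 0.018]
contact_force: [0.2, -0.2, -0.5]
finger_gap: 0.995
```

```bash
python3 go.py .4408,.1735,.11,12.9
```

```text
t23.30 tcp [ 0.5351 -0.0501  0.1241] yaw 13.1 tilt [ 0.0117 -0.0017] gap 87.5mm F [ 0.2 -0.2 -0.5] q7 -0.58
.4408,.1735,.11,12.9 -> [-0.276, -1.595, 0.084] [0.001, -0.004, 0.001]
```

step_arm:
  plan:
    - [[-0.05,-0.25,0,0,-0.004,0,-1],[-0.1,-0.6,0,0,-0.004,0,-1],[-0.17,-0.95,0.03,0,-0.004,0,-1],[-0.17,-1,0.03,0,-0.004,0,-1],[-0.17,-1,0.03,0,-0.004,0,-1]]

```text
time_s: 23.92
eef_pos: [0.4775, 0.0891, 0.1186]
ee_rot: [3.116, 0.353, -0.001]
contact_force: [-0.2, 0.9, -0.7]
finger_gap: 1.001
```

```bash
python3 go.py .4408,.1735,.1,12.9 .4408,.1735,.005,12.9
```

```text
t23.93 tcp [0.4775 0.0891 0.1186] yaw 12.9 tilt [ 0.0003 -0.0059] gap 88.1mm F [-0.2  0.9 -0.7] q7 -0.95
.4408,.1735,.1,12.9 -> [-0.112, -0.604, 0.121] [0.002, 0.0, 0.0]
.4408,.1735,.005,12.9 -> [-0.112, -0.608, 0.754] [0.002, 0.0, 0.0]
```

step_arm:
  plan:
    - [[-0.06,-0.35,0.06,0.002,0,0,-1],[-0.112,-0.6,0.12,0.002,0,0,-1],[-0.112,-0.606,0.12,0.002,0,0,-1],[-0.112,-0.606,0.12,0.002,0,0,-1],[-0.112,-0.607,0.35,0.002,0,0,-1],[-0.112,-0.608,0.55,0.002,0,0,-1],[-0.112,-0.608,0.64,0.002,0,0,-1],[-0.112,-0.608,0.68,0.002,0,0,-1]]
  squeeze: 12

```text
time_s: 24.92
eef_pos: [0.4419, 0.1712, 0.0154]
ee_rot: [3.121, 0.347, -0.001]
contact_force: [-0.4, 0.0, -0.4]
finger_gap: 1.0
```

```bash
python3 go.py .4408,.1735,.005,12.9
```

```text
t24.93 tcp [0.4419 0.1712 0.0154] yaw 12.7 tilt [-0.0007 -0.0018] gap 88.0mm F [-0.4  0.  -0.4] q7 -1.48
.4408,.1735,.005,12.9 -> [-0.003, -0.017, 0.07] [0.001, 0.0, -0.001]
```

step_arm:
  plan:
    - [[-0.003,-0.017,0.04,0.001,0,0,-1],[-0.003,-0.017,0.065,0.001,0,0,-1],[-0.003,-0.017,0.068,0.001,0,0,-1],[-0.003,-0.017,0.068,0.001,0,0,-0.4],[-0.003,-0.017,0.068,0.001,0,0,-0.2],[-0.003,-0.017,0.068,0.001,0,0,0.5],[-0.003,-0.017,0.068,0.001,0,0,0.5],[-0.003,-0.017,0.068,0.001,0,0,0.5]]

```text
time_s: 25.92
eef_pos: [0.4408, 0.1735, 0.0053]
ee_rot: [-3.121, -0.348, 0.002]
contact_force: [0.3, 0.4, 2.3]
finger_gap: 0.612
```

step_arm:
  plan:
    - [[0,0,0,0,0,0,1],[0,0,0,0,0,0,1],[0,0,-0.02,0,0,0,1],[0,0,-0.1,0,0,0,1],[0,0,-0.25,0,0,0,1],[0,0,-0.45,0,0,0,1],[0,0,-0.6,0,0,0,1],[0,0,-0.6,0,0,0,1]]
  squeeze: 40

```text
time_s: 26.92
eef_pos: [0.4414, 0.1734, 0.0961]
ee_rot: [-3.12, -0.346, -0.001]
contact_force: [0.1, 0.0, -5.4]
finger_gap: 0.607
```

```bash
python3 go.py .51,.02,.11,5 .4384,-.2089,.1,5;python3 - <<'E'
from h import *
f=save("scene","7");cv2.imwrite("pics/s7.png",f["pixels"][200:440,180:460].repeat(2,0).repeat(2,1))
E
```

```text
t26.93 tcp [0.4414 0.1734 0.0961] yaw 12.7 tilt [0.0002 0.0024] gap 53.4mm F [ 0.1  0.  -5.4] q7 -1.21
.51,.02,.11,5 -> [0.222, 1.098, -0.095] [-0.001, -0.0, 0.043]
.4384,-.2089,.1,5 -> [-0.578, 2.482, -0.032] [-0.001, -0.0, 0.043]
```

View pics/s7.png

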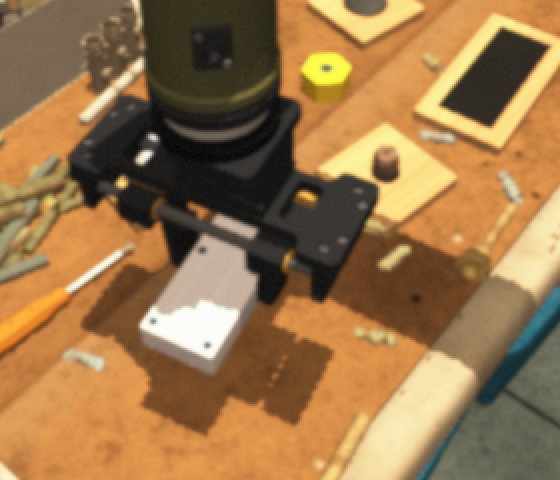

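The block is held level, square in the jaws (gap 53.4 mm). I carry it over to its rest, passing above the barrel with about 60 mm to spare.

step_arm:
  plan:
    - [[0.04,0.22,-0.1,0,0,0.02,1],[0.08,0.5,-0.15,0,0,0.03,1],[0.12,0.8,-0.17,0,0,0.043,1],[0.14,0.97,-0.17,0,0,0.043,1],[0.14,1,-0.17,0,0,0.043,1]]

```text
time_s: 27.6
eef_pos: [0.4938, 0.0284, 0.1189]
ee_rot: [3.138, 0.128, -0.006]
contact_force: [-1.2, 1.2, -5.8]
finger_gap: 0.604
```

```bash
python3 go.py .4384,-.2089,.12,5
```

```text
t27.60 tcp [0.4938 0.0284 0.1189] yaw 4.7 tilt [-0.0039 -0.0009] gap 53.2mm F [-1.2  1.2 -5.8] q7 -0.91
.4384,-.2089,.12,5 -> [-0.498, 1.547, -0.005] [0.0, 0.001, -0.002]
```

step_arm:
  plan:
    - [[-0.05,0.22,0,0,0,0,1],[-0.12,0.5,0,0,0,0,1],[-0.2,0.8,0,0,0,0,1],[-0.25,0.97,0,0,0,0,1],[-0.25,1,0,0,0,0,1]]

```text
time_s: 28.22
eef_pos: [0.4673, -0.1251, 0.1181]
ee_rot: [3.138, 0.126, -0.01]
contact_force: [0.0, 0.0, -5.7]
finger_gap: 0.607
```

```bash
python3 go.py .4384,-.2089,.1,5
```

```text
t28.23 tcp [ 0.4673 -0.1251  0.1181] yaw 4.6 tilt [-0.0066 -0.0011] gap 53.4mm F [ 0.   0.  -5.7] q7 -0.64
.4384,-.2089,.1,5 -> [-0.236, 0.542, 0.122] [0.0, 0.002, -0.002]
```

step_arm:
  plan:
    - [[-0.08,0.18,0,0,0.001,0,1],[-0.18,0.4,0,0,0.002,-0.002,1],[-0.236,0.54,0.05,0,0.002,-0.002,1],[-0.236,0.542,0.12,0,0.002,-0.002,1],[-0.236,0.542,0.12,0,0.002,-0.002,1],[-0.236,0.542,0.25,0,0.002,-0.002,1],[-0.236,0.542,0.35,0,0.002,-0.002,1],[-0.236,0.542,0.35,0,0.002,-0.002,1]]

```text
time_s: 29.22
eef_pos: [0.4387, -0.2067, 0.0654]
ee_rot: [-3.137, -0.141, 0.002]
contact_force: [-0.2, -0.9, -4.9]
finger_gap: 0.609
```

```bash
python3 go.py .4384,-.2089,.025,5 .4384,-.2089,.0203,5; python3 -c "
from rig import sense;print(sense()['q'].round(2))"
```

```text
t29.23 tcp [ 0.4387 -0.2067  0.0654] yaw 5.1 tilt [-0.0011  0.0011] gap 53.6mm F [-0.2 -0.9 -4.9] q7 -0.59
.4384,-.2089,.025,5 -> [-0.003, 0.014, 0.269] [-0.0, 0.0, 0.001]
.4384,-.2089,.0203,5 -> [-0.003, 0.014, 0.301] [-0.0, 0.0, 0.001]
[ 0.67  0.87 -0.53  2.1   1.04  0.46 -0.59]
```

step_arm:
  plan:
    - [[-0.003,0.014,0.08,0,0,0.001,1],[-0.003,0.014,0.16,0,0,0.001,1],[-0.003,0.014,0.23,0,0,0.001,1],[-0.003,0.014,0.265,0,0,0.001,1],[-0.003,0.014,0.275,0,0,0.001,1],[-0.003,0.014,0.285,0,0,0.001,1],[-0.003,0.014,0.293,0,0,0.001,1],[-0.003,0.014,0.293,0,0,0.001,1]]

```text
time_s: 30.22
eef_pos: [0.4384, -0.2089, 0.0215]
ee_rot: [-3.138, -0.136, 0.001]
contact_force: [0.5, -0.9, -5.7]
finger_gap: 0.608
```

```bash
python3 go.py .4384,-.2089,.0203,5
```

```text
t30.23 tcp [ 0.4384 -0.2089  0.0215] yaw 5.0 tilt [-0.0009  0.0011] gap 53.5mm F [ 0.5 -0.9 -5.7] q7 -0.73
.4384,-.2089,.0203,5 -> [-0.0, 0.0, 0.008] [-0.0, 0.0, -0.0]
```

step_arm:
  plan:
    - [[0,0,0.004,0,0,0,1],[0,0,0.007,0,0,0,1],[0,0,0.01,0,0,0,1],[0,0,0.01,0,0,0,1]]

```text
time_s: 30.72
eef_pos: [0.4385, -0.2089, 0.0203]
ee_rot: [-3.138, -0.136, 0.001]
contact_force: [-1.0, -0.2, -0.1]
finger_gap: 0.61
```

Seated. I release, rise, and move clear for the final check.

step_arm:
  plan:
    - [[0,0,0,0,0,0,0],[0,0,0,0,0,0,-0.5],[0,0,0,0,0,0,-1],[0,0,0,0,0,0,-1],[0,0,0,0,0,0,-1],[0,0,-0.1,0,0,0,-1],[0,0,-0.4,0,0,0,-1],[0,0,-0.8,0,0,0,-1]]

```text
time_s: 31.72
eef_pos: [0.4376, -0.2087, 0.1408]
ee_rot: [-3.136, -0.137, 0.005]
contact_force: [1.5, -1.6, -1.2]
finger_gap: 0.998
```

```bash
python3 go.py .45,-.06,.2,5 .45,.1,.22,5
```

```text
t31.73 tcp [ 0.4376 -0.2087  0.1408] yaw 5.0 tilt [-0.0036  0.0021] gap 87.8mm F [ 1.5 -1.6 -1.2] q7 -0.40
.45,-.06,.2,5 -> [0.167, -0.981, -0.393] [-0.001, 0.001, -0.0]
.45,.1,.22,5 -> [0.259, -2.044, -0.524] [-0.001, 0.001, -0.0]
```

step_arm:
  plan:
    - [[0,-0.1,-0.3,0,0,0,-1],[0.1,-0.4,-0.4,0,0,0,-1],[0.15,-0.8,-0.4,0,0,0,-1],[0.17,-1,-0.4,0,0,0,-1],[0.17,-1,-0.4,0,0,0,-1]]

```text
time_s: 32.35
eef_pos: [0.4503, -0.0547, 0.2016]
ee_rot: [-3.135, -0.145, 0.004]
contact_force: [0.2, -0.2, -0.0]
finger_gap: 0.996
```

step_arm:
  plan:
    - [[0,-0.3,0,0,0,0,-1],[0,-0.6,0,0,0,0,-1],[0,-0.9,0,0,0,0,-1],[0,-1,0,0,0,0,-1],[0,-1,0,0,0,0,-1]]

```text
time_s: 32.98
eef_pos: [0.4366, 0.0937, 0.2018]
ee_rot: [-3.137, -0.145, 0.005]
contact_force: [0.1, -1.8, -0.3]
finger_gap: 1.001
```

step_arm:
  plan:
    - [[0,-0.3,0,0,0,0,-1],[0,-0.6,0,0,0,0,-1],[0,-0.9,0,0,0,0,-1],[0,-1,0,0,0,0,-1],[0,-1,0,0,0,0,-1]]

```text
time_s: 33.6
eef_pos: [0.4233, 0.2414, 0.2017]
ee_rot: [3.138, 0.143, -0.006]
contact_force: [0.6, -1.0, -0.7]
finger_gap: 0.999
```

```bash
python3 - <<'E'
from h import *
print(sense()["eef_pos"])
f=save("scene","8");t=save("top","8")
hsv=cv2.cvtColor(t["pixels"],cv2.COLOR_BGR2HSV)
a=f["pixels"][180:310,300:480];b=t["pixels"][160:330,255:455]
v=np.hstack([cv2.resize(a,(400,289),interpolation=cv2.INTER_CUBIC),cv2.resize(b,(400,340),interpolation=cv2.INTER_CUBIC)[:289]])
cv2.imwrite("pics/s8.png",v)
for n,fr,(x0,y0,x1,y1) in(("top",t,(350,262,448,320)),("scene",f,(380,195,475,285))):
    H=cv2.cvtColor(fr["pixels"],cv2.COLOR_BGR2HSV);m=np.zeros(H.shape[:2],np.uint8);m[y0:y1,x0:x1]=1
    c=max(cv2.findContours(((H[...,1]<55)&(H[...,2]>120)&(m>0)).astype(np.uint8),cv2.RETR_EXTERNAL,cv2.CHAIN_APPROX_NONE)[0],key=cv2.contourArea)
    r=poly(fr,c,.037);print(n,"block",r[0].round(4),r[1].round(4),np.round(r[2],1),round(r[3],1))
print(proj(f,[[.449,-.0363,.041]]),proj(t,[[.449,-.0363,.041],[.6032,-.2203,.043]]))
b=lambda fr,P,h:cv2.resize(fr["pixels"][(q:=proj(fr,P)[0].astype(int))[1]-h:q[1]+h,q[0]-h:q[0]+h],(390,390),interpolation=cv2.INTER_CUBIC)
cv2.imwrite("pics/z8.png",np.hstack([b(f,[.449,-.0363,.03],26),b(t,[.6032,-.2203,.043],26)]))
E
```

```text
[0.4232792  0.24142027 0.20171068]
top block [ 0.4391 -0.2078] [ 0.4392 -0.208 ] [ 53.9 139.5] 5.4
scene block [ 0.437 -0.205] [ 0.4366 -0.2025] [ 57.5 153.1] 5.4
[[373.52353869 275.8335155 ]] [[304.99786998 279.62254641]
 [406.6819577  197.869614  ]]
```

View pics/s8.png

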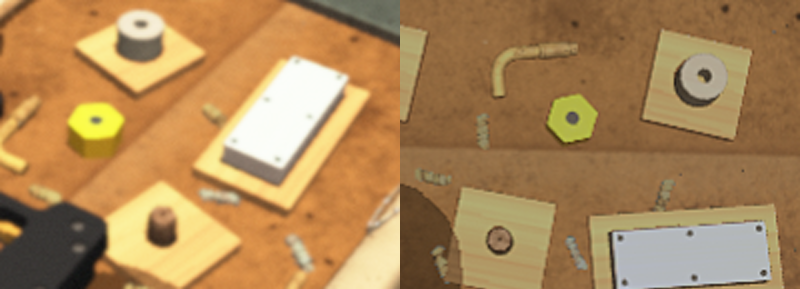

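View pics/z8.png

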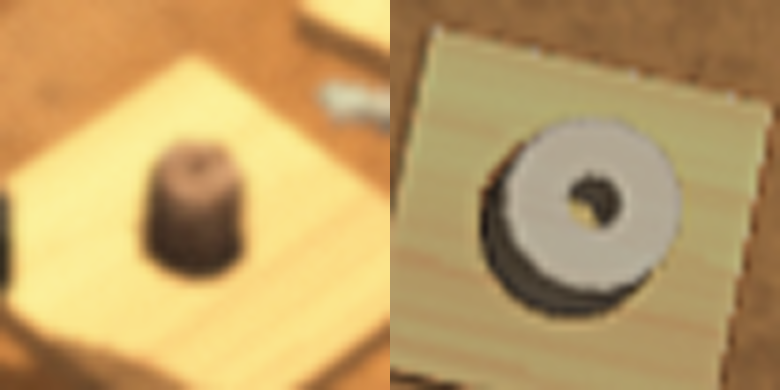

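Everything is upright and on its own inlay. The barrel top is at about (373,275.3), where (373.5,275.8) was expected. The ring bore is within about 1 mm, and the block is within about 1.2 mm and 0.4° by the top view. The yellow hex has not been touched. Handing in.

```bash
python3 -c "
from rig import order,sense
print(sense()['joint_velocities'].round(3),order.close_job())"
```

```text
the job is handed in; nothing more can be done
[ 0.002 -0.003 -0.001  0.003 -0.001 -0.001 -0.001] None
```

I took the pile apart and set the barrel, hex die, ring die and long block upright on their matching rests. I handed the job in at about 34 s, with the gripper empty, clear and still.

**Last checks, by the top camera:**

| Piece | Distance from inlay centre |
|---|---|
| Hex die | about 1.3 mm |
| Barrel | about 1.6 mm |
| Ring die | about 1 mm |
| Long block | about 1.2 mm, turned 0.4° from its inlay |

I measured the hex die and barrel before placing the block. The barrel looked upright and in place again in the final pictures, but the hex die was out of frame in those. The hex die's turn was set by the gripper (flats square in the jaws, yaw −11° for an inlay at about 49°, the same modulo 60°). I did not measure it after release.

**Checks that disagreed:**
- **Barrel:** the first scene-camera outline put it about 9 mm off, probably because the outline took in shadow. Its top in a closer scene view was within about a pixel of where it should be.
- **Block:** the scene-camera outline came out too big (57 × 153 mm), because it picked up more than the block's top face. I trusted the top view there.

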